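# Vent the sealed dry chamber at its station

### The job

Slide the closed dry chamber along its rail, towards the handle side, to the first click stop and let it sit there without running past it. Only then break its lid free from the sticky seal and raise the lid by its loop handle until its free edge stands about 2 cm open, never throwing it wide open. The job ends holding: finish while still holding the lid steady at that gap (let go, it would fall shut), with the chamber still in its stop and the other things on the bench left alone.

Things in the scene. Friction and masses are not known exactly. Their poses are not given: they have to be found in the camera images.
- carrier (a joint): Carrier's position along the rail, m; grows towards the handle side (rail's +y). Starts at 0 to 0.05; click stops at 0.130 (first, wanted) and 0.220; end 0.235. Carrier: aluminium plate with white chamber, 86 mm across the rail, 110 along, 88 tall, 0.6 kg. Friction 1 N; a spring ball needs about 6 N into or out of a stop and draws the carrier in over the last 4 mm.
- push_face (a point): Centre of the carrier's flat trailing side (-y, hinge side), 45 mm above the bench, to be pushed along +y; the side is 84 mm wide and free from 25 to 72 mm above the bench. Axes (the same for all points): x across the rail, y along it towards growing joint values, z up.
- station_1 (a point): Point fixed on the rail's centre line, 45 mm above the bench, where the middle of the carrier stands when in the first stop (push_face is then 55 mm from it along -y). Rail: aluminium, 386x70 mm, 18 tall, fixed, about along the robot's y. A dark block with a pointed pin, 28 mm tall, on the robot's side and two steel ridges mark each stop; the second is 90 mm farther along +y.
- lid (a joint): Lid angle, rad: 0 shut (start), 0.5 fully open. Lifted at the handle, the seal resists with up to about 14 N over the first 2 to 4 mm, then suddenly gives way to about 5 N, fading to nothing by 13 mm; beyond that lid weight and drag need 1 to 3 N. The lid (0.28 kg, varies) falls shut if let go. 2 cm at the free edge is 0.18 rad.
- handle (a point): Middle of the dark round bar of the lid's loop handle on the leading side (+y): 12 mm thick, along x, 40 mm clear between the loop's arms, 86 mm above the bench when shut; 62 mm of open space between bar and lid edge, free below down to the rail. Turns with the lid.
- lid_hinge (a point): Middle of the lid's hinge line at the carrier's trailing edge, 80 mm above the bench; moves with the carrier. The lid turns about its x axis; the handle bar is 180 mm along +y and 6 mm up from here when shut.
- lid_edge (a point): Middle of the grey lid's free (leading) edge, 112 mm from the hinge line, 80 mm above the bench when shut; its rise is the gap.
- specimen_pot_0: Bystander, leave alone: white pot with a yellow cap, 51 mm wide, 62 mm tall; origin at the middle of its underside.
- dropper: Bystander, leave alone: small white dropper bottle, 23 mm wide, 82 mm tall; origin at the middle of its underside.
- bottle_white: Bystander, leave alone: white bottle, 37 mm wide, 132 mm tall; origin at the middle of its underside.
- tape_roll: Bystander, leave alone: roll of tape lying flat, 49 mm wide, 19 mm high; origin at the middle of its underside.
- mask_stack_b: Bystander, leave alone: a few folded light-blue masks, 58x77x11 mm; origin at the middle of its underside.

How it is judged:
By the outcome, as a careful person would: the job done as asked, in the order asked, and still so for the second after the job is handed in, while the arm keeps its last pose, push and grip.
It also fails if it takes over 54 s, if anything falls off the work surface, if the arm or the gripper's body presses on something with over 40 N, if the wrist force passes 120 N, or if a joint passes its speed limit or range.

### The arm

A 6-joint arm with a two-finger parallel gripper is mounted at the origin on a cart in front of the work surface, level with it; the furniture and walls round the work are solid. World frame = base frame: x ahead of the robot, y to its left, z up, the work surface at z = 0. Lengths are in m, angles in rad, forces in N, time in s.
With the tool pointing down it reaches from about 0.375 to 0.925 m from the base axis. Payload 5.7 kg.
Tool frame: the origin (TCP) lies between the finger pads; the fingertips stand manip.tip_reach ahead of it and the grasp point (between the pads) lies 2 mm behind it (manip.tip_reach is the distance from the TCP to the fingertips, in m); z points along the fingers, y is the direction in which the jaws open and shut (so a half turn about z gives the same grasp; the last joint's range is limited). The gripper opens to 85 mm and grips with 20 to 120 N. Pads are 22 mm wide; open, the fingers measure 114 mm over their backs; the gripper's body (76 mm by 85 mm) begins 54 mm behind the grasp point. The pads swing forward as they close: fully open they stand 13 mm farther back than shut.
Start: joints at [1.131, 0.359, 1.51, -0, 1.272, -0.115], TCP at [0.191, 0.569, 0.248] pointing down, gripper open.
Joint ranges: [-2.97, 2.97], [-1.01, 2.36], [0.21, 2.38], [-0.96, 4.11], [0.2, 2.71], [-2.98, 2.98]. Speed limits (rad/s): [2.39, 2.39, 3.14, 3.14, 3.14, 3.14].

### API

Orientations are given as a 3x3 rotation matrix whose columns are the frame's x, y, z axes.
In Python, from plant import manip gives the robot as it stands. The module is installed in compiled form; this text tells all that it offers.
- The arm moves only by the tool move_arm, never from a script. Its argument "deltas" is a list that holds one entry, the list of rows, each a list of 7 numbers: the shift along the tool's x, y, z in mm, then the turn, a rotation vector about the tool's x, y, z in rad, then the opening, from 0 (shut) to 1 (fully open). In form: [[[x, y, z, ax, ay, az, jaw], ...]]. A call has 1 to 10 rows; each row is the pose to reach, as a shift and turn from the pose commanded when the call began, along the tool's axes at that moment; what a row does not reach only later rows make up. A row lasts 1/8 s, in which the tool goes at most 62.5 mm and 10.7 degrees, less where a joint would pass 70% of its speed; a pose out of reach is approached as far as the arm can. A call with a gripper value outside its range is refused whole. The fingers move at their own pace and stop on an object; "squeeze" is the grip in N (left out, the last holds). Time passes only in rows, so rows that repeat a pose let the fingers close. It gives the time, the measured TCP pose, the force and the opening at its end, in the units of the state.
- manip.state(): the state, without advancing time (a new reading comes with each control period).
- manip.camera(name): name is "scene" or "top"; returns the picture (400x640x3 uint8, blue, green, red); there is no depth.
- manip.camera_params(name): a dict with "vfov" (degrees; the focal length in pixels is half the picture's height over the tangent of half this angle, whatever the lens; pixels are square), "cx", "cy" (the principal point, pixels), "T" (4x4, takes a point from camera to world coordinates). Camera axes: x right, y down, z forward; pixel columns grow to the right and rows downward; lengths in m; the calibration is good to about 2 mm. A picture is of the moment at which its call begins. camera_params takes no time and is no camera call.
- manip.hand_in(): hands the job in, once; it reports no verdict.
The state is a dict: "time": time; "joints": joint angles; "joint_velocities": joint speeds; "effort": joint torques, N m; "position": TCP position; "orientation": TCP orientation; "force": force on the tool from outside, world axes, zero at the start; "torque": the same for the moment, N m; "gripper_width": finger opening in m.
Only numpy, scipy, OpenCV 4.12 (cv2) and the standard library are available. Lean on these libraries where they do the work, as an engineer would, in place of code of your own. Each camera call takes 0.05 s, during which the arm holds its last target.

## Working session

There is one attempt and no reset: what is moved stays moved. The work goes in short steps, Python scripts to look and compute and a tool call to move; the robot and the scene stay as the last step left them, time stands still between calls to the robot, and variables do not carry over. Pictures are saved under pics/ and viewed, and the job is handed in when it is done.

Besides the shell and the picture viewer there is one more tool, called after "Request:" as name(argument=value, ...) on one line, values as JSON. move_arm: Moves the arm, as the interface text tells. Its arguments: {"type":"object","properties":{"deltas":{"type":"array"},"squeeze":{"type":"number"}},"required":["deltas"]}

```bash
mkdir -p pics; python3 - <<'E'
from plant import manip
import cv2,numpy as np
for n in("scene","top"):
    cv2.imwrite(f"pics/{n}0.png",manip.camera(n)); p=manip.camera_params(n);print(n,p["vfov"],p["cx"],p["cy"],np.round(p["T"],4).tolist())
s=manip.state();print(s);print(manip.tip_reach)
E
```

```text
scene 46.96305506746225 320.9079857458962 194.46406662592113 [[0.567, -0.6229, 0.5391, -0.0747], [-0.8236, -0.4188, 0.3823, -0.4092], [-0.0124, -0.6608, -0.7505, 0.8637], [0.0, 0.0, 0.0, 1.0]]
top 49.29628660787482 323.9870522651841 198.32553221074926 [[0.0141, -0.997, 0.0758, 0.4128], [-0.9997, -0.0156, -0.0191, -0.0304], [0.0202, -0.0755, -0.9969, 1.0462], [0.0, 0.0, 0.0, 1.0]]
{'time': 0.1, 'joints': array([ 1.13090212e+00,  3.59429803e-01,  1.51133991e+00, -1.27721979e-05,
        1.27249399e+00, -1.15106569e-01]), 'joint_velocities': array([-0.00251408, -0.00082066, -0.00211093, -0.00065222,  0.00166859,
        0.00153737]), 'effort': array([ 7.99900517e-04, -5.28648376e+01, -2.79352176e+01, -3.17572849e-04,
        4.81848198e-03, -3.66809661e-05]), 'position': array([0.19122657, 0.56808827, 0.24753353]), 'orientation': array([[-9.47719654e-01,  3.19103380e-01, -7.00562783e-04],
       [ 3.19104098e-01,  9.47718456e-01, -1.51716459e-03],
       [ 1.79803931e-04, -1.66139916e-03, -9.99998604e-01]]), 'force': array([ 0.15233481, -0.09143845, -0.0583147 ]), 'torque': array([-0.03529954,  0.0074893 , -0.03712593]), 'gripper_width': 0.08531266521406439}
0.017
```

View pics/scene0.png

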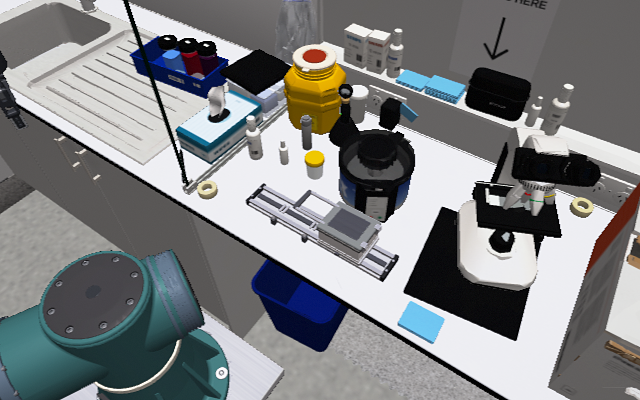

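View pics/top0.png

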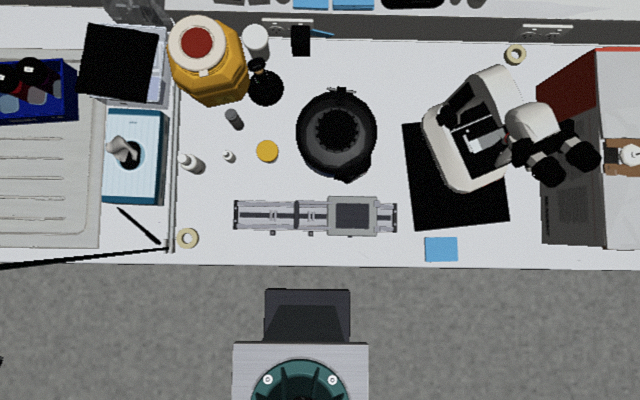

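```bash
python3 - <<'E'
import cv2
a=cv2.imread("pics/top0.png");b=cv2.imread("pics/scene0.png")
cv2.imwrite("pics/tc.png",cv2.resize(a[180:255,220:410],None,fx=4.2,fy=4.2,interpolation=cv2.INTER_CUBIC))
cv2.imwrite("pics/sc.png",cv2.resize(b[170:285,240:405],None,fx=4.8,fy=4.8,interpolation=cv2.INTER_CUBIC))
E
```

```text
(no output)
```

View pics/tc.png

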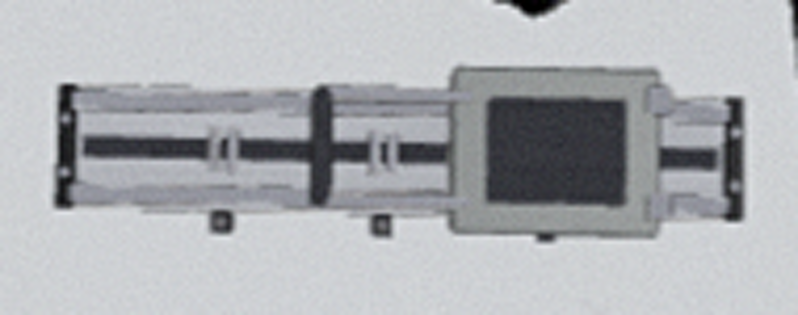

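View pics/sc.png

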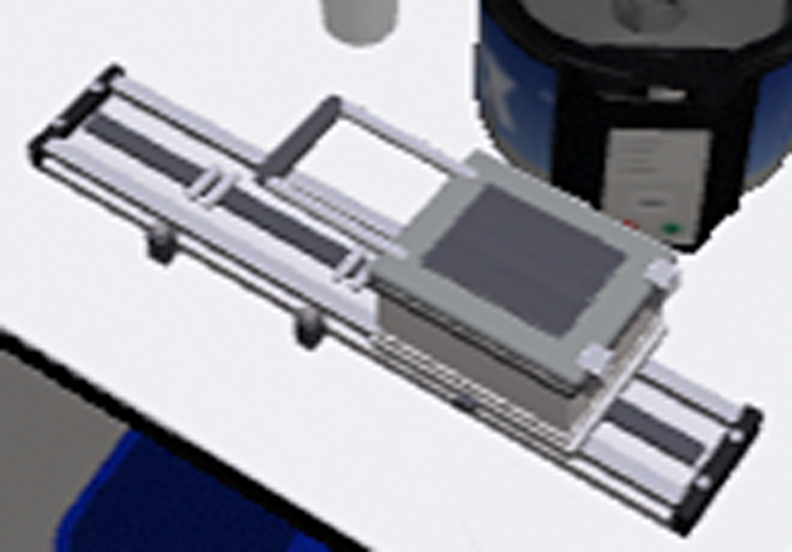

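```bash
cat > h.py <<'E'
import numpy as np
from plant import manip
def ray(n,u,v,z):
    p=manip.camera_params(n);f=200/np.tan(np.radians(p["vfov"])/2);T=np.array(p["T"])
    d=T[:3,:3]@np.array([(u-p["cx"])/f,(v-p["cy"])/f,1]);o=T[:3,3]
    return o+d*(z-o[2])/d[2]
def proj(n,P):
    p=manip.camera_params(n);f=200/np.tan(np.radians(p["vfov"])/2);T=np.array(p["T"])
    q=np.linalg.inv(T)@np.append(P,1);return np.array([p["cx"]+f*q[0]/q[2],p["cy"]+f*q[1]/q[2]])
def crop(n,X,Y,s,ox,oy,z): return ray(n,(X+.5)/s-.5+ox,(Y+.5)/s-.5+oy,z)
E
python3 - <<'E'
from h import *
t=lambda n,X,Y,z:print(n,'T',np.round(crop("top",X,Y,4.2,220,180,z),4))
s=lambda n,X,Y,z:print(n,'S',np.round(crop("scene",X,Y,4.8,240,170,z),4))
t('railL',66,146,.018);t('railR',735,160,.018);t('ridge2',223,150,.02);t('ridge1',384,151,.02);t('pin2',221,222,.028);t('pin1',381,224,.028)
t('hA',320,92,.092);t('hB',320,200,.092)
for c in((452,70),(452,232),(658,72),(658,236)): t('lid',*c,.084)
t('ptr',545,238,.018)
s('railL',75,115,.018);s('railR',720,470,.018);s('ridge1',355,270,.02);s('ridge2',211,184,.02);s('pin1',312,312,.028);s('pin2',163,230,.028)
s('hA',333,103,.09);s('hB',267,170,.09);s('lid',480,155,.084);s('lid',373,270,.084);s('lid',678,262,.084);s('lid',578,387,.084)
s('ptr',465,403,.018)
for n,u,v,z in(('top',188,238,.019),('scene',207,189,.019),('top',441,249,.011),('scene',421,321,.011),('top',165,245,0),('scene',187,187,0),('top',360,175,.1),('top',267,151,.062)): print(n,u,v,np.round(ray(n,u,v,z),3))
E
```

```text
railL T [0.4498 0.1577 0.018 ]
railR T [ 0.4475 -0.2178  0.018 ]
ridge2 T [0.4488 0.0699 0.02  ]
ridge1 T [ 0.4496 -0.0201  0.02  ]
pin2 T [0.4087 0.0693 0.028 ]
pin1 T [ 0.4088 -0.0192  0.028 ]
hA T [0.4773 0.013  0.092 ]
hB T [0.4211 0.012  0.092 ]
lid T [ 0.4905 -0.0559  0.084 ]
lid T [ 0.4054 -0.0571  0.084 ]
lid T [ 0.4912 -0.1649  0.084 ]
lid T [ 0.4048 -0.1653  0.084 ]
ptr T [ 0.4023 -0.1111  0.018 ]
railL S [0.4451 0.1572 0.018 ]
railR S [ 0.4431 -0.2188  0.018 ]
ridge1 S [ 0.4425 -0.02    0.02  ]
ridge2 S [0.4464 0.0702 0.02  ]
pin1 S [ 0.4061 -0.0212  0.028 ]
pin2 S [0.4056 0.0673 0.028 ]
hA S [0.4745 0.013  0.09  ]
hB S [0.4241 0.0142 0.09  ]
lid S [ 0.4904 -0.059   0.084 ]
lid S [ 0.4077 -0.0562  0.084 ]
lid S [ 0.4871 -0.1659  0.084 ]
lid S [ 0.4052 -0.1639  0.084 ]
ptr S [ 0.4093 -0.1049  0.018 ]
top 188 238 [0.393 0.266 0.019]
scene 207 189 [0.389 0.266 0.019]
top 441 249 [ 0.375 -0.33   0.011]
scene 421 321 [ 0.373 -0.329  0.011]
top 165 245 [0.375 0.325 0.   ]
scene 187 187 [0.376 0.328 0.   ]
top 360 175 [ 0.537 -0.127  0.1  ]
top 267 151 [0.594 0.082 0.062]
```

```bash
python3 - <<'E'
from h import *
for z in(0,.1,.2,.3,.4,.6): print(z,proj("scene",[.375,.326,z]).round(),proj("top",[.375,.326,z]).round())
# direct fit: does point on pole seen in scene (127,0) match top (0,265)?
# dropper,bottles, cooker front
for n,u,v,z in(('scene',372,216,0),('scene',412,160,.13),('scene',342,165,.13),('scene',284,164,0),('scene',254,158,0)): print(ray(n,u,v,z).round(3))
E
```

```text
0 [187. 188.] [165. 245.]
0.1 [178. 159.] [148. 247.]
0.2 [167. 127.] [129. 248.]
0.3 [154.  90.] [103. 251.]
0.4 [139.  46.] [ 70. 254.]
0.6 [ 99. -70.] [-42. 264.]
[ 0.557 -0.11  -0.   ]
[ 0.653 -0.148  0.13 ]
[ 0.551 -0.025  0.13 ]
[0.58  0.173 0.   ]
[0.553 0.255 0.   ]
```

Request:
move_arm(deltas=[[[-27, -35, 0, 0, 0, -0.05, 0], [-54, -70, 0, 0, 0, -0.1, 0], [-80, -104, 0, 0, 0, -0.15, 0], [-107, -138, 0, 0, 0, -0.2, 0], [-134, -172, 0, 0, 0, -0.25, 0], [-160, -207, 0, 0, 0, -0.3, 0], [-186, -241, 0, 0, 0, -0.325, 0], [-186, -241, 0, 0, 0, -0.325, 0]]], squeeze=80)

```text
time: 1.1
position: [0.2909, 0.2786, 0.248]
orientation: [[-1.0, 0.003, -0.001], [0.003, 1.0, -0.001], [0.001, -0.001, -1.0]]
force: [0.8, -0.1, 0.4]
gripper_width: -0.0
```

Request:
move_arm(deltas=[[[-25, -50, 0, 0, 0, 0, 0], [-55, -103, 0, 0, 0, 0, 0], [-85, -157, 0, 0, 0, 0, 0], [-105, -212, 0, 0, 0, 0, 0], [-122, -268, 0, 0, 0, 0, 0], [-137, -324, 0, 0, 0, 0, 0], [-148, -380, 0, 0, 0, 0, 0], [-157, -440, 0, 0, 0, 0, 0], [-157, -494, 0, 0, 0, 0, 0], [-157, -494, 0, 0, 0, 0, 0]]])

```text
time: 2.35
position: [0.4492, -0.2162, 0.2481]
orientation: [[-1.0, 0.004, 0.001], [0.004, 1.0, -0.001], [-0.001, -0.001, -1.0]]
force: [-0.4, 0.2, 0.1]
gripper_width: -0.0
```

Request:
move_arm(deltas=[[[0, 0, 50, 0, 0, 0, 0], [0, 0, 100, 0, 0, 0, 0], [0, 0, 150, 0, 0, 0, 0], [0, 0, 185, 0, 0, 0, 0], [0, 0, 198, 0, 0, 0, 0], [0, 0, 198, 0, 0, 0, 0]]])

```text
time: 3.1
position: [0.448, -0.2121, 0.05]
orientation: [[-1.0, -0.001, -0.001], [-0.001, 1.0, 0.001], [0.001, 0.001, -1.0]]
force: [0.1, -0.2, 0.3]
gripper_width: 0.0002
```

```bash
python3 - <<'E'
from plant import manip
import cv2
a=manip.camera("scene")
cv2.imwrite("pics/s1.png",cv2.resize(a[150:300,240:440],None,fx=4,fy=4,interpolation=cv2.INTER_CUBIC))
E
```

```text
(no output)
```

View pics/s1.png

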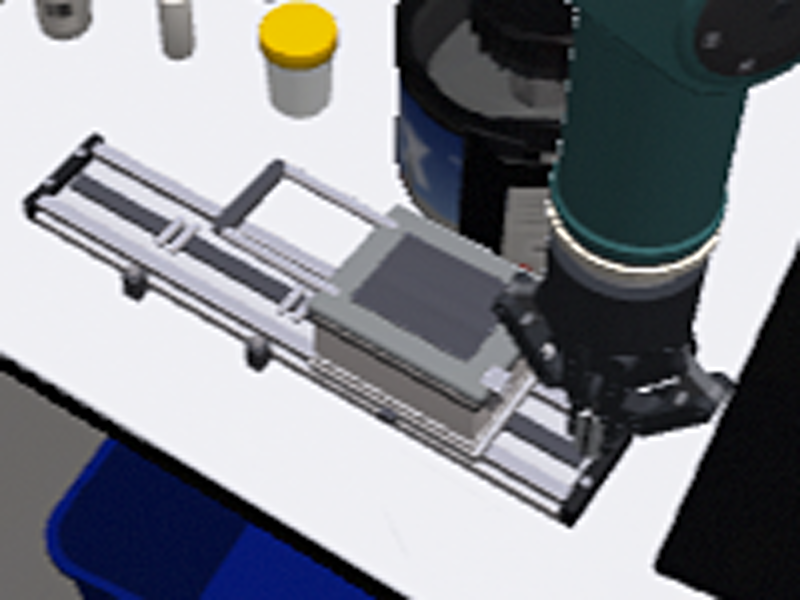

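```bash
python3 - <<'E'
from plant import manip
print(manip.state()["joints"].round(3))
E
```

```text
[-0.582  0.491  1.926  0.     0.725 -2.154]
```

Request:
move_arm(deltas=[[[0, 0, 0, 0, 0, 0.18, 0], [0, 0, 0, 0, 0, 0.36, 0], [0, 0, 0, 0, 0, 0.54, 0], [0, 0, 0, 0, 0, 0.72, 0], [0, 0, 0, 0, 0, 0.9, 0], [0, 0, 0, 0, 0, 1.08, 0], [0, 0, 0, 0, 0, 1.26, 0], [0, 0, 0, 0, 0, 1.44, 0], [0, 0, 0, 0, 0, 1.571, 0], [0, 0, 0, 0, 0, 1.571, 0]]])

```text
time: 4.4
position: [0.4491, -0.2137, 0.052]
orientation: [[-0.001, 1.0, 0.003], [1.0, 0.001, -0.002], [-0.002, 0.003, -1.0]]
force: [0.2, 0.6, -0.5]
gripper_width: 0.0001
```

Request:
move_arm(deltas=[[[10, 0, 0, 0, 0, 0, 0], [20, 0, 2, 0, 0, 0, 0], [26, 0, 2, 0, 0, 0, 0], [30, 0, 2, 0, 0, 0, 0], [34, 0, 2, 0, 0, 0, 0], [38, 0, 2, 0, 0, 0, 0], [42, 0, 2, 0, 0, 0, 0], [46, 0, 2, 0, 0, 0, 0], [46, 0, 2, 0, 0, 0, 0]]])

```text
time: 5.52
position: [0.4477, -0.1667, 0.0483]
orientation: [[-0.0, 1.0, -0.0], [1.0, 0.0, 0.0], [0.0, -0.0, -1.0]]
force: [-0.1, 0.3, 0.5]
gripper_width: -0.0
```

```bash
python3 - <<'E'
from plant import manip
import cv2
a=manip.camera("scene")
cv2.imwrite("pics/s2.png",cv2.resize(a[150:300,240:440],None,fx=4,fy=4,interpolation=cv2.INTER_CUBIC))
print(manip.state()["force"],manip.state()["position"])
E
```

```text
[0.48763977 0.6702554  0.69329396] [ 0.44780093 -0.16689881  0.04831492]
```

View pics/s2.png

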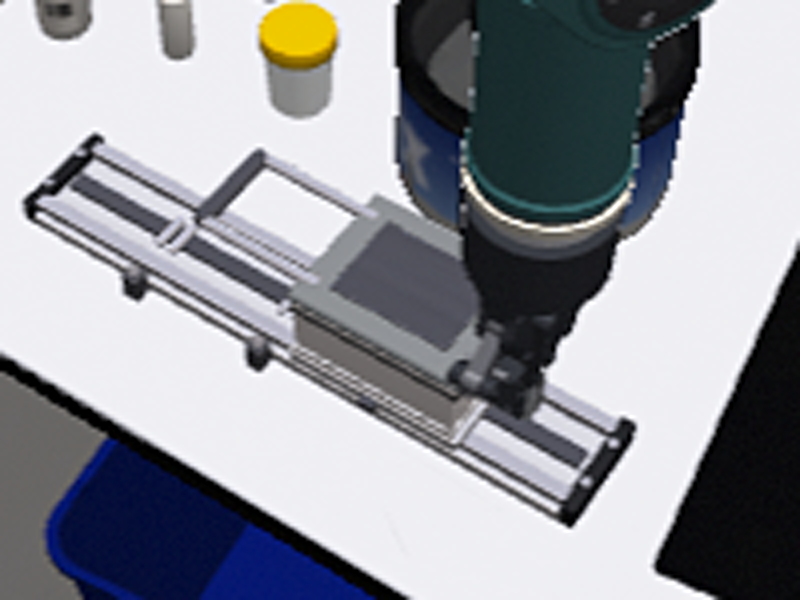

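Request:
move_arm(deltas=[[[6, 0, 0, 0, 0, 0, 0], [13, 0, 0, 0, 0, 0, 0], [20, 0, 0, 0, 0, 0, 0], [27, 0, 0, 0, 0, 0, 0], [34, 0, 0, 0, 0, 0, 0], [41, 0, 0, 0, 0, 0, 0], [48, 0, 0, 0, 0, 0, 0], [55, 0, 0, 0, 0, 0, 0], [60, 0, 0, 0, 0, 0, 0], [63, 0, 0, 0, 0, 0, 0]]])

```text
time: 6.82
position: [0.4477, -0.1037, 0.0483]
orientation: [[-0.0, 1.0, -0.0], [1.0, 0.0, 0.0], [0.0, -0.0, -1.0]]
force: [0.1, -1.6, 0.1]
gripper_width: -0.0002
```

```bash
cat >> h.py <<'E'
import cv2
def snap(name,cam="scene",r=(150,300,240,440),s=4):
    a=manip.camera(cam); cv2.imwrite(f"pics/{name}.png",cv2.resize(a[r[0]:r[1],r[2]:r[3]],None,fx=s,fy=s,interpolation=cv2.INTER_CUBIC))
E
python3 - <<'E'
from h import *
snap("s3");snap("t3","top",(180,255,220,410),4.2)
print(manip.state()["force"],manip.state()["position"])
E
```

```text
[-0.79420639  0.07102691  0.22112392] [ 0.44754793 -0.1036762   0.04823557]
```

View pics/s3.png

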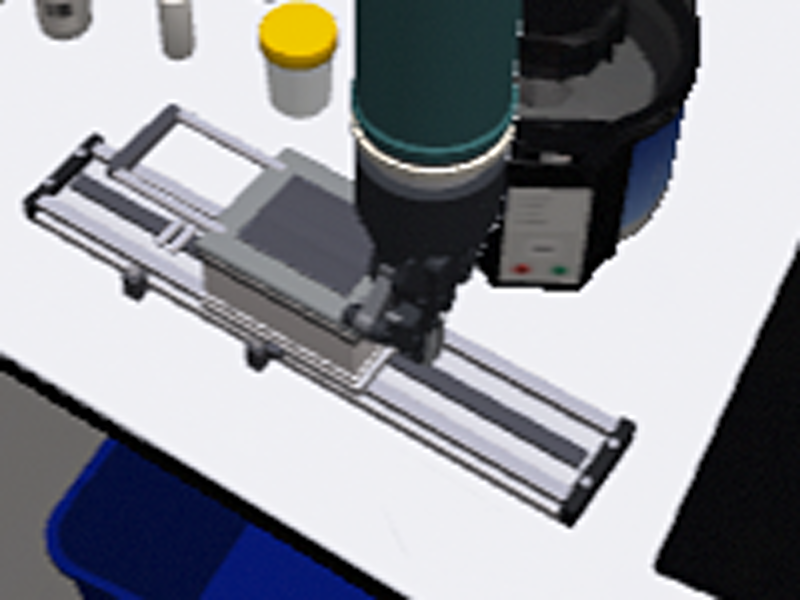

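View pics/t3.png

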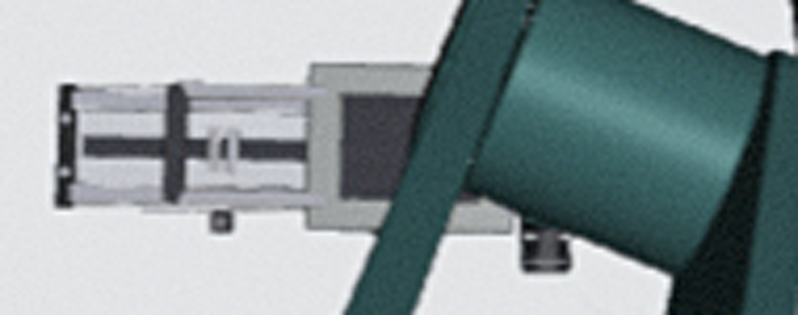

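```bash
python3 - <<'E'
from h import *
t=lambda n,X,Y,z:print(n,'T',np.round(crop("top",X,Y,4.2,220,180,z),4))
t('bar',176,146,.088);t('edge',308,146,.084);t('bar0',320,146,.088);t('edge0',452,146,.084)
E
```

```text
bar T [0.4482 0.0877 0.088 ]
edge T [0.4493 0.0191 0.084 ]
bar0 T [0.4493 0.0127 0.088 ]
edge0 T [ 0.4505 -0.0565  0.084 ]
```

Request:
move_arm(deltas=[[[3, 0, 0, 0, 0, 0, 0], [6, 0, 0, 0, 0, 0, 0], [8, 0, 0, 0, 0, 0, 0], [9, 0, 0, 0, 0, 0, 0], [10, 0, 0, 0, 0, 0, 0]]])

```text
time: 7.55
position: [0.4479, -0.0943, 0.0483]
orientation: [[0.0, 1.0, -0.0], [1.0, -0.0, -0.0], [-0.0, -0.0, -1.0]]
force: [-1.0, -2.5, -0.8]
gripper_width: 0.0001
```

Request:
move_arm(deltas=[[[0.5, 0, 0, 0, 0, 0, 0], [1, 0, 0, 0, 0, 0, 0]]])

```text
time: 7.8
position: [0.4479, -0.093, 0.0483]
orientation: [[-0.0, 1.0, -0.0], [1.0, 0.0, 0.0], [0.0, -0.0, -1.0]]
force: [-1.1, -1.8, -1.3]
gripper_width: -0.0002
```

Request:
move_arm(deltas=[[[0.5, 0, 0, 0, 0, 0, 0], [1, 0, 0, 0, 0, 0, 0]]])

```text
time: 8.05
position: [0.4479, -0.0919, 0.0483]
orientation: [[0.0, 1.0, -0.0], [1.0, -0.0, 0.0], [0.0, -0.0, -1.0]]
force: [0.5, -0.4, -0.2]
gripper_width: -0.0001
```

Request:
move_arm(deltas=[[[0.5, 0, 0, 0, 0, 0, 0], [1, 0, 0, 0, 0, 0, 0]]])

```text
time: 8.3
position: [0.4479, -0.091, 0.0483]
orientation: [[0.0, 1.0, -0.0], [1.0, -0.0, 0.0], [0.0, -0.0, -1.0]]
force: [-0.2, 0.1, 0.9]
gripper_width: -0.0002
```

```bash
python3 - <<'E'
from h import *
snap("s4");snap("t4","top",(180,255,220,410),4.2)
print(manip.state()["force"],manip.state()["position"])
E
```

```text
[-0.51780332 -0.81203235 -0.18088823] [ 0.44792349 -0.09098544  0.04832717]
```

View pics/s4.png

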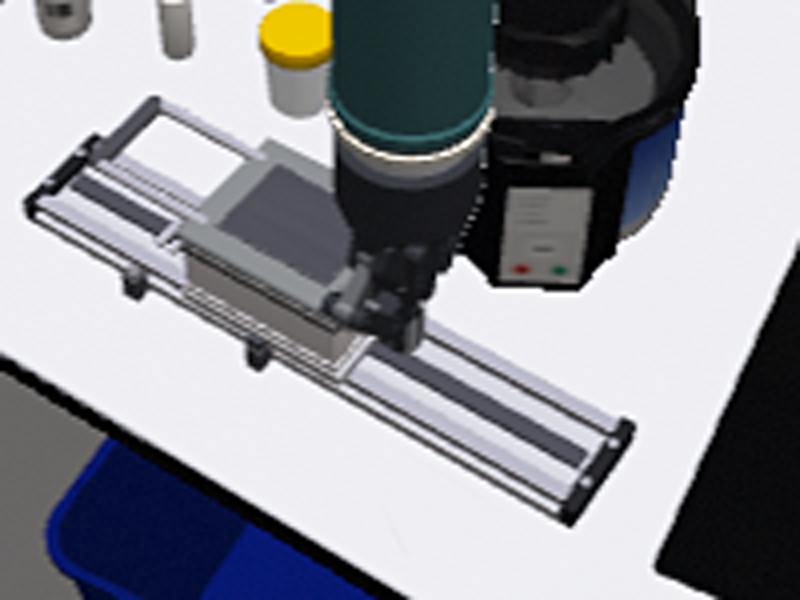

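View pics/t4.png

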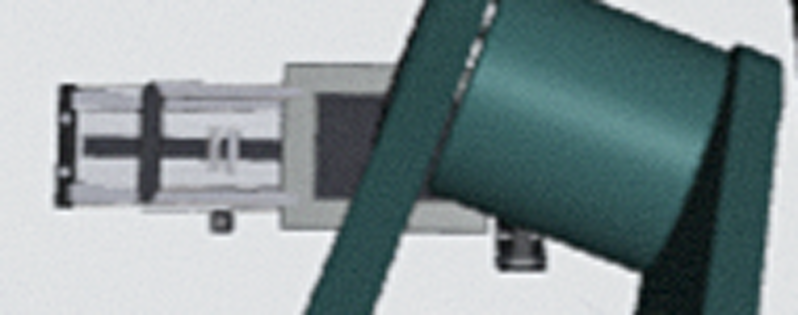

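Request:
move_arm(deltas=[[[0.5, 0, 0, 0, 0, 0, 0], [0.5, 0, 0, 0, 0, 0, 0]]])

```text
time: 8.65
position: [0.4479, -0.0906, 0.0483]
orientation: [[-0.0, 1.0, -0.0], [1.0, 0.0, -0.0], [-0.0, -0.0, -1.0]]
force: [0.0, -0.2, 0.5]
gripper_width: -0.0004
```

Request:
move_arm(deltas=[[[0.5, 0, 0, 0, 0, 0, 0], [0.5, 0, 0, 0, 0, 0, 0]]])

```text
time: 8.9
position: [0.4479, -0.0901, 0.0483]
orientation: [[0.0, 1.0, -0.0], [1.0, -0.0, -0.0], [-0.0, -0.0, -1.0]]
force: [0.1, 0.1, 0.4]
gripper_width: -0.0001
```

Request:
move_arm(deltas=[[[0.5, 0, 0, 0, 0, 0, 0], [0.5, 0, 0, 0, 0, 0, 0]]])

```text
time: 9.15
position: [0.4479, -0.0896, 0.0483]
orientation: [[-0.0, 1.0, -0.0], [1.0, 0.0, -0.0], [-0.0, -0.0, -1.0]]
force: [0.1, -0.2, 0.3]
gripper_width: 0.0001
```

Request:
move_arm(deltas=[[[0.5, 0, 0, 0, 0, 0, 0], [0.5, 0, 0, 0, 0, 0, 0]]])

```text
time: 9.4
position: [0.4479, -0.0891, 0.0483]
orientation: [[-0.0, 1.0, -0.0], [1.0, 0.0, -0.0], [-0.0, -0.0, -1.0]]
force: [0.1, 0.1, 0.2]
gripper_width: 0.0
```

```bash
python3 - <<'E'
from h import *
snap("s5");snap("t5","top",(180,255,220,410),4.2)
print(manip.state()["force"],manip.state()["position"])
E
```

```text
[ 1.02108934  1.25001217 -0.10867836] [ 0.44792972 -0.08915015  0.04831728]
```

View pics/t5.png

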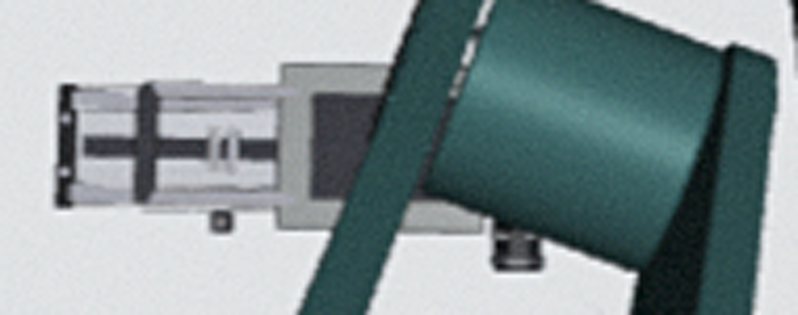

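```bash
python3 - <<'E'
import cv2,numpy as np
L={n:cv2.cvtColor(cv2.imread(f"pics/{n}.png"),cv2.COLOR_BGR2GRAY) for n in("tc","t3","t4","t5")}
def edge(g,x0,x1):
    # dark bar centroid in rows away from rail slot: rows 105-130,165-185
    p=np.r_[g[108:130],g[165:182]].mean(0)[x0:x1]; w=np.clip(200-p,0,None)*(p<150); return x0+(w*np.arange(len(p))).sum()/w.sum()
for n,(a,b) in dict(tc=(295,345),t3=(152,200),t4=(128,175),t5=(125,170)).items(): print(n,edge(L[n],a,b))
E
```

```text
tc 321.0776015834908
t3 175.12052092359448
t4 149.39662777581358
t5 145.57095912413544
```

View pics/s5.png

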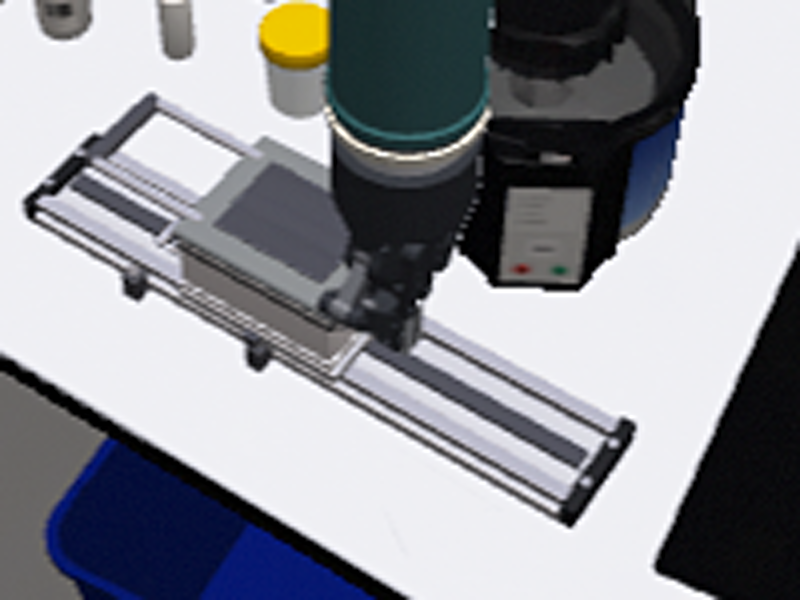

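Request:
move_arm(deltas=[[[0.5, 0, 0, 0, 0, 0, 0], [0.5, 0, 0, 0, 0, 0, 0]]])

```text
time: 9.75
position: [0.4479, -0.0886, 0.0483]
orientation: [[-0.0, 1.0, -0.0], [1.0, 0.0, -0.0], [-0.0, -0.0, -1.0]]
force: [-0.5, 0.8, 0.3]
gripper_width: -0.0002
```

Request:
move_arm(deltas=[[[0.5, 0, 0, 0, 0, 0, 0], [0.5, 0, 0, 0, 0, 0, 0]]])

```text
time: 10.0
position: [0.4479, -0.0881, 0.0483]
orientation: [[-0.0, 1.0, -0.0], [1.0, 0.0, -0.0], [-0.0, -0.0, -1.0]]
force: [0.2, 0.2, 0.3]
gripper_width: -0.0002
```

```bash
cat >> h.py <<'E'
def bar(x0=120,x1=170):
    a=[manip.camera("top") for _ in range(2)]
    g=cv2.cvtColor(np.mean(a,0).astype(np.uint8),cv2.COLOR_BGR2GRAY)
    g=cv2.resize(g[180:255,220:410],None,fx=4.2,fy=4.2,interpolation=cv2.INTER_CUBIC)
    p=np.r_[g[108:130],g[165:182]].mean(0)[x0:x1]; w=np.clip(200-p,0,None)*(p<150)
    X=x0+(w*np.arange(len(p))).sum()/w.sum(); return X,crop("top",X,146,4.2,220,180,.088)[1]
E
python3 - <<'E'
from h import *
print(bar()); print(manip.state()["force"],manip.state()["position"])
E
```

```text
(np.float64(145.57163343740524), np.float64(0.10358085064496893))
[-0.71210779  1.09347524  0.28802881] [ 0.4479302  -0.08814857  0.04832824]
```

Request:
move_arm(deltas=[[[0.5, 0, 0, 0, 0, 0, 0], [0.5, 0, 0, 0, 0, 0, 0]]])

```text
time: 10.35
position: [0.448, -0.0878, 0.0483]
orientation: [[-0.0, 1.0, 0.0], [1.0, 0.0, -0.0], [-0.0, 0.0, -1.0]]
force: [-0.3, -2.0, -0.3]
gripper_width: -0.0001
```

Request:
move_arm(deltas=[[[0.5, 0, 0, 0, 0, 0, 0], [0.5, 0, 0, 0, 0, 0, 0]]])

```text
time: 10.6
position: [0.448, -0.0875, 0.0483]
orientation: [[-0.0, 1.0, 0.0], [1.0, 0.0, -0.001], [-0.001, 0.0, -1.0]]
force: [-1.5, -4.2, -0.2]
gripper_width: -0.0
```

Request:
move_arm(deltas=[[[-5, 0, 0, 0, 0, 0, 0], [-20, 0, 0, 0, 0, 0, 0], [-40, 0, 0, 0, 0, 0, 0], [-55, 0, 0, 0, 0, 0, 0], [-60, 0, -40, 0, 0, 0, 0], [-60, 0, -90, 0, 0, 0, 0], [-60, 0, -140, 0, 0, 0, 0], [-60, 0, -170, 0, 0, 0, 0], [-60, 0, -170, 0, 0, 0, 0]]])

```text
time: 11.72
position: [0.4495, -0.1484, 0.2208]
orientation: [[0.0, 1.0, 0.005], [1.0, -0.0, -0.002], [-0.002, 0.005, -1.0]]
force: [0.1, -0.4, -0.1]
gripper_width: 0.0
```

```bash
python3 - <<'E'
from h import *
print(bar());print(manip.state()["position"],manip.state()["joints"])
for z in (.05,.07,.09,.1,.11,.12,.13): print(z,ray("scene",420,247,z).round(3),proj("scene",[.448,-.27,z]).round(1))
E
```

```text
(np.float64(145.6303108287426), np.float64(0.10355032555137354))
[ 0.44758794 -0.147311    0.21801963] [-4.64720110e-01  2.06990128e-01  1.81733742e+00  2.63474962e-05
  1.11742121e+00 -4.64371026e-01]
0.05 [ 0.505 -0.255  0.05 ] [414.2 269.3]
0.07 [ 0.491 -0.259  0.07 ] [415.6 264. ]
0.09 [ 0.476 -0.262  0.09 ] [417.1 258.5]
0.1 [ 0.469 -0.264  0.1  ] [417.8 255.7]
0.11 [ 0.462 -0.266  0.11 ] [418.5 252.8]
0.12 [ 0.455 -0.268  0.12 ] [419.3 249.9]
0.13 [ 0.448 -0.27   0.13 ] [420.1 246.9]
```

Request:
move_arm(deltas=[[[28, 0, 0, 0, 0, -0.17, 0.5], [56, 0, 0, 0, 0, -0.34, 0.5], [84, 0, 0, 0, 0, -0.52, 0.5], [112, 0, 0, 0, 0, -0.7, 0.5], [140, 0, 0, 0, 0, -0.88, 0.5], [168, 0, 0, 0, 0, -1.06, 0.5], [196, 0, 0, 0, 0, -1.24, 0.5], [225, 0, 0, 0, 0, -1.42, 0.5], [251, 0, 0, 0, 0, -1.571, 0.5], [251, 0, 30, 0, 0, -1.571, 0.5]]])

```text
time: 13.08
position: [0.4487, 0.1053, 0.1879]
orientation: [[-1.0, -0.004, 0.002], [-0.004, 1.0, 0.001], [-0.002, 0.001, -1.0]]
force: [0.6, -0.6, -1.0]
gripper_width: 0.0425
```

```bash
python3 - <<'E'
from h import *
snap("s6",r=(50,200,200,400))
print(manip.state()["position"],manip.state()["orientation"].round(3).tolist())
E
```

```text
[0.44522578 0.10433739 0.1836243 ] [[-1.0, -0.002, -0.006], [-0.002, 1.0, -0.0], [0.006, -0.0, -1.0]]
```

View pics/s6.png

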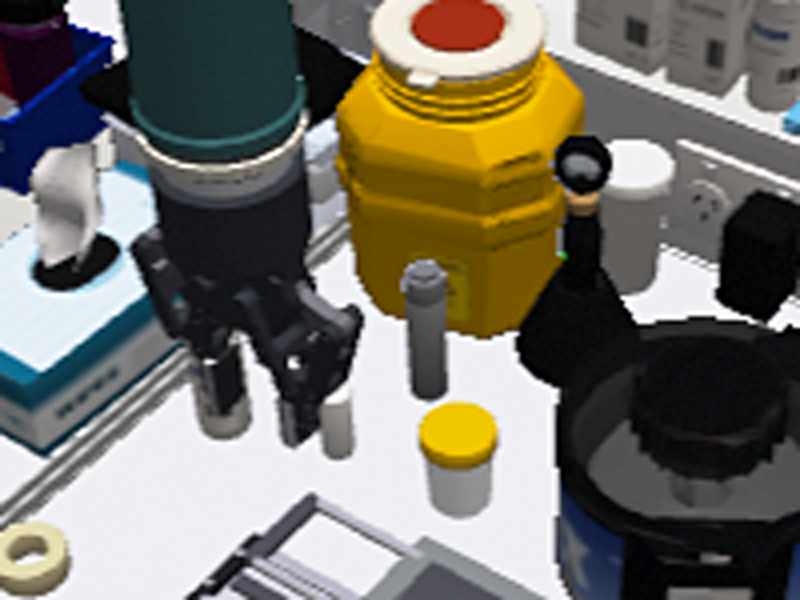

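Request:
move_arm(deltas=[[[-1, 0, 20, 0, 0, 0, 0.5], [-1, 0, 45, 0, 0, 0, 0.5], [-1, 0, 70, 0, 0, 0, 0.5], [-1, 0, 90, 0, 0, 0, 0.5], [-1, 0, 100, 0, 0, 0, 0.5], [-1, 0, 106, 0, 0, 0, 0.5], [-1, 0, 106, 0, 0, 0, 0.5], [-1, 0, 106, 0, 0, 0, 0.5]]])

```text
time: 14.12
position: [0.4494, 0.1039, 0.0828]
orientation: [[-1.0, -0.0, 0.001], [-0.0, 1.0, -0.0], [-0.001, -0.0, -1.0]]
force: [-0.2, 0.8, 0.1]
gripper_width: 0.0425
```

```bash
python3 - <<'E'
from h import *
snap("s7",r=(110,260,220,420));snap("t7","top",(150,255,200,390),4.2)
print(manip.state()["position"],manip.state()["force"])
E
```

```text
[0.44940363 0.10391056 0.0828781 ] [ 0.49258525  0.38180315 -0.16354382]
```

View pics/s7.png

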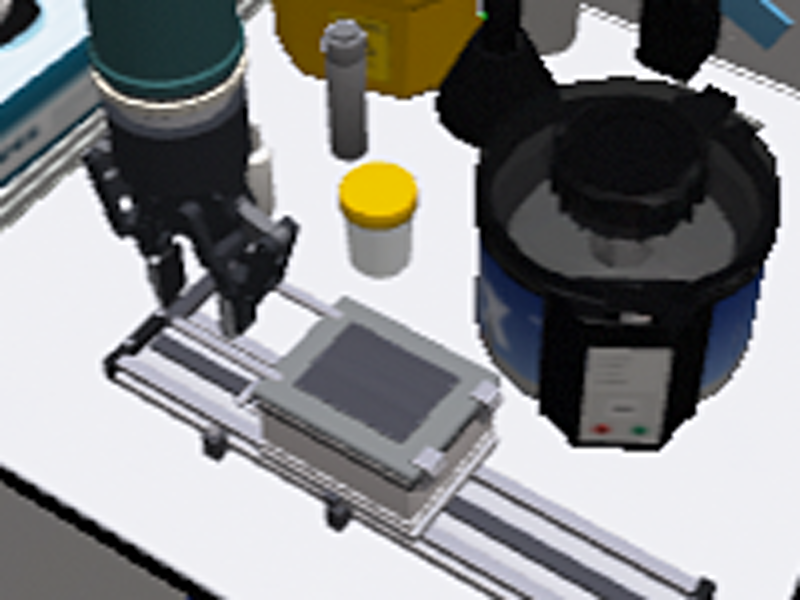

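View pics/t7.png

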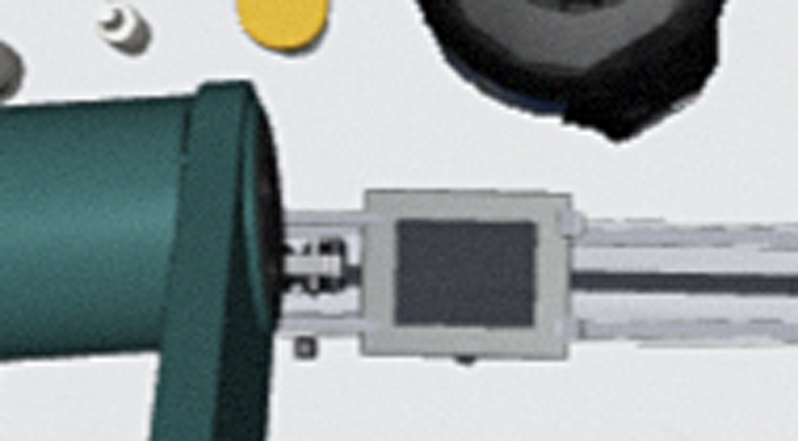

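Request:
move_arm(deltas=[[[0, 0, 0, 0, 0, 0, 0.35], [0, 0, 0, 0, 0, 0, 0.25], [0, 0, 0, 0, 0, 0, 0.2], [0, 0, 0, 0, 0, 0, 0.18], [0, 0, 0, 0, 0, 0, 0.16], [0, 0, 0, 0, 0, 0, 0.14], [0, 0, 0, 0, 0, 0, 0.1], [0, 0, 0, 0, 0, 0, 0.1]]], squeeze=20)

```text
time: 15.22
position: [0.4489, 0.1038, 0.0823]
orientation: [[-1.0, -0.0, -0.0], [-0.0, 1.0, -0.0], [0.0, -0.0, -1.0]]
force: [1.3, -1.4, 0.6]
gripper_width: 0.0111
```

Request:
move_arm(deltas=[[[0, 0, 0, 0, 0, 0, 0], [0, 0, 0, 0, 0, 0, 0], [0, 0, 0, 0, 0, 0, 0]]], squeeze=80)

```text
time: 15.6
position: [0.4489, 0.1038, 0.0824]
orientation: [[-1.0, -0.0, -0.0], [-0.0, 1.0, -0.0], [0.0, -0.0, -1.0]]
force: [-0.7, -2.6, 3.7]
gripper_width: 0.01
```

```bash
python3 - <<'E'
from h import *
snap("s8",r=(110,260,220,420));s=manip.state()
print(s["position"],s["force"],s["gripper_width"])
for m in (5,10,16,20,26,32.1):
    import scipy.optimize as o
    f=lambda t:180*np.sin(t)+6*np.cos(t)-6-m
    t=o.brentq(f,0,.5);print(m,round(t,4),round(180*np.cos(t)-6*np.sin(t)-180,2),'edge',round(112*np.sin(t),1))
E
```

```text
[0.44894967 0.10381128 0.08237997] [ 0.32065944 -2.07533224  5.08879866] 0.009568620672935685
5 0.0278 -0.24 edge 3.1
10 0.0556 -0.61 edge 6.2
16 0.0891 -1.25 edge 10.0
20 0.1115 -1.79 edge 12.5
26 0.1453 -2.77 edge 16.2
32.1 0.1798 -3.98 edge 20.0
```

View pics/s8.png

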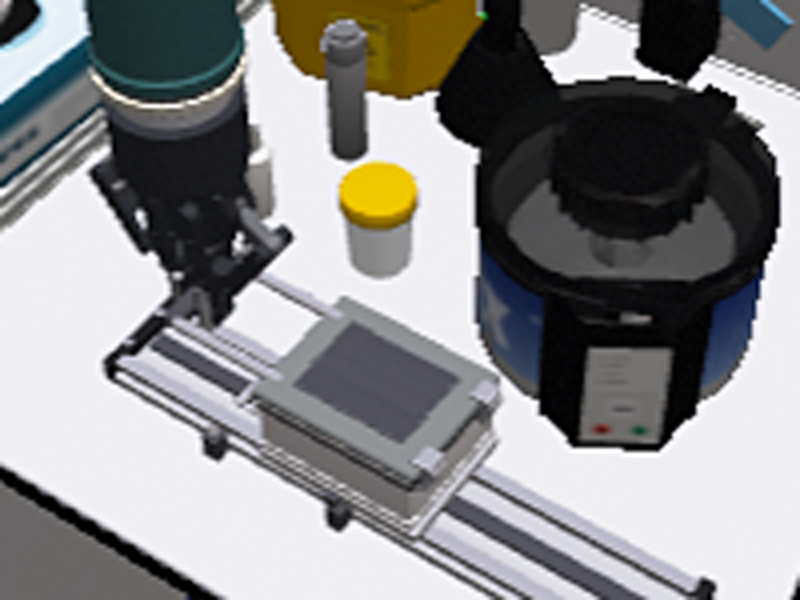

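Request:
move_arm(deltas=[[[0, -0.2, -0.5, 0, 0, 0, 0], [0, -0.3, -1, -0.005, 0, 0, 0], [0, -0.3, -1.5, -0.008, 0, 0, 0], [0, -0.3, -2, -0.011, 0, 0, 0], [0, -0.4, -2.5, -0.014, 0, 0, 0], [0, -0.4, -3, -0.017, 0, 0, 0]]])

```text
time: 16.4
position: [0.4488, 0.1035, 0.085]
orientation: [[-1.0, -0.0, -0.0], [-0.0, 1.0, 0.017], [0.0, 0.017, -1.0]]
force: [0.8, 1.7, -10.2]
gripper_width: 0.0093
```

Request:
move_arm(deltas=[[[0, 0, -0.5, -0.003, 0, 0, 0], [0, 0, -1, -0.006, 0, 0, 0], [0, -0.1, -1.5, -0.008, 0, 0, 0], [0, -0.1, -2, -0.011, 0, 0, 0]]])

```text
time: 16.9
position: [0.4489, 0.1034, 0.0875]
orientation: [[-1.0, -0.0, -0.0], [-0.0, 1.0, 0.028], [0.0, 0.028, -1.0]]
force: [1.1, 1.7, -7.0]
gripper_width: 0.0096
```

Request:
move_arm(deltas=[[[0, 0, -1, -0.006, 0, 0, 0], [0, 0, -2, -0.011, 0, 0, 0], [0, -0.1, -3, -0.017, 0, 0, 0], [0, -0.2, -4, -0.022, 0, 0, 0], [0, -0.3, -5, -0.028, 0, 0, 0]]])

```text
time: 17.52
position: [0.4489, 0.103, 0.0925]
orientation: [[-1.0, -0.0, -0.0], [-0.0, 0.998, 0.056], [-0.0, 0.056, -0.998]]
force: [-0.0, 2.4, -3.1]
gripper_width: 0.0094
```

```bash
python3 - <<'E'
from h import *
snap("s9",r=(110,260,220,420));s=manip.state()
print(s["position"],s["force"],s["gripper_width"])
E
```

```text
[0.44889838 0.10294459 0.09254291] [-1.03547261  2.83640558 -1.50735763] 0.0099959746555119
```

View pics/s9.png

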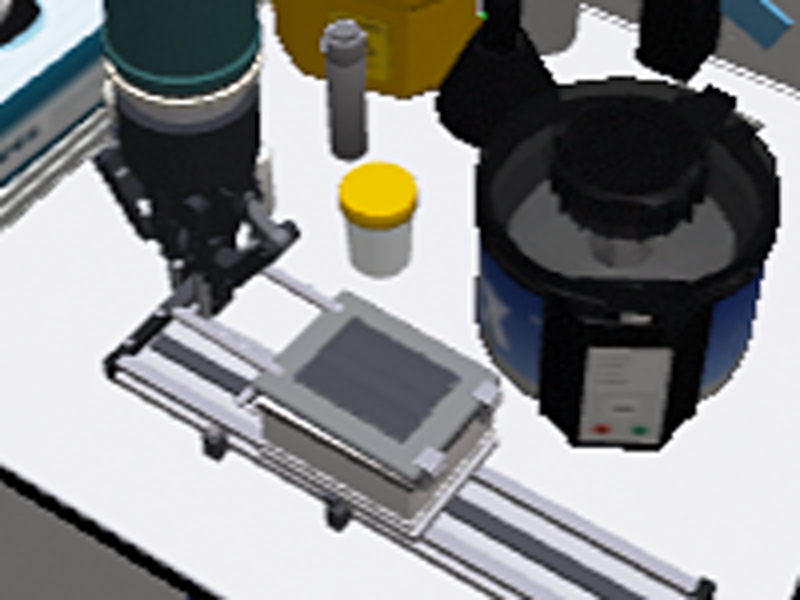

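Request:
move_arm(deltas=[[[0, 0.3, -1.5, -0.008, 0, 0, 0], [0, 0.3, -3, -0.016, 0, 0, 0], [0, 0.3, -4.5, -0.025, 0, 0, 0], [0, 0.2, -6, -0.033, 0, 0, 0], [0, 0.1, -7.5, -0.042, 0, 0, 0], [0, 0, -9, -0.05, 0, 0, 0], [0, -0.1, -10, -0.055, 0, 0, 0]]])

```text
time: 18.45
position: [0.4489, 0.1022, 0.1023]
orientation: [[-1.0, -0.0, -0.0], [-0.0, 0.994, 0.111], [0.0, 0.111, -0.994]]
force: [-0.7, -0.5, -2.3]
gripper_width: 0.0096
```

Request:
move_arm(deltas=[[[0, 0, -1.5, -0.008, 0, 0, 0], [0, -0.1, -3, -0.016, 0, 0, 0], [0, -0.2, -4.5, -0.025, 0, 0, 0], [0, -0.2, -6, -0.033, 0, 0, 0], [0, -0.3, -7.5, -0.042, 0, 0, 0], [0, -0.4, -9, -0.05, 0, 0, 0], [0, -0.4, -10.1, -0.056, 0, 0, 0], [0, -0.4, -10.1, -0.056, 0, 0, 0]]])

```text
time: 19.45
position: [0.4489, 0.1007, 0.1124]
orientation: [[-1.0, 0.0, -0.0], [0.0, 0.986, 0.166], [0.0, 0.166, -0.986]]
force: [-0.8, -0.4, -1.0]
gripper_width: 0.0091
```

```bash
python3 - <<'E'
from h import *
snap("s10",r=(170,250,265,355),s=7);snap("t10","top",(180,255,220,410),4.2);s=manip.state()
print(s["position"],s["force"],s["gripper_width"])
yc=.1036-.125
for nm,th in(("0",0),("open.168",.168),("open.18",.18)):
  for x in(.4055,.4915):
    h=np.array([x,yc-.055,.080]); e=h+[0,.112*np.cos(th),.112*np.sin(th)]
    q=proj("scene",e); print(nm,x,(q-[265,170]+.5)*7-.5, proj("top",e).round(1))
E
```

```text
[0.44889093 0.10068462 0.11229641] [-0.72205557  0.38368884 -0.39147294] 0.009560269206244506
0 0.4055 [126.77214883 277.0440778 ] [285.2 234.2]
0 0.4915 [286.20220562 110.23195544] [286.  195.4]
open.168 0.4055 [126.29020536 240.88605727] [285.3 234.3]
open.168 0.4915 [287.96981803  73.34087874] [286.1 194.7]
open.18 0.4055 [126.5645426  238.45666791] [285.4 234.3]
open.18 0.4915 [288.39905208  70.84589543] [286.2 194.6]
```

View pics/s10.png

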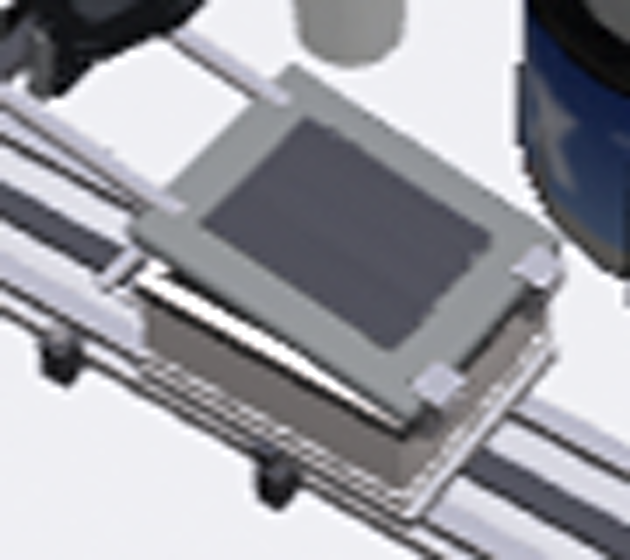

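View pics/t10.png

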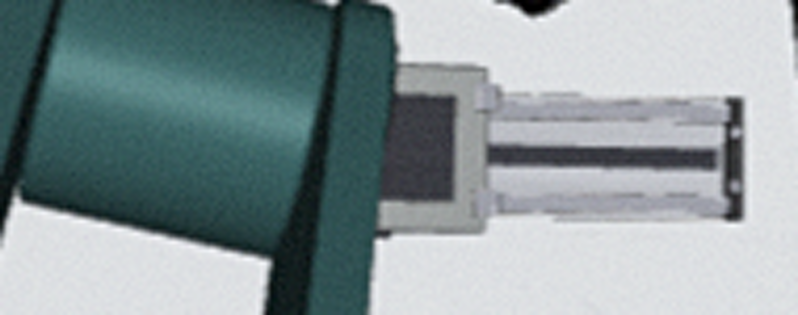

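```bash
python3 - <<'E'
from h import *
a=cv2.imread("pics/s8.png")  # x4 crop of (110:260,220:420)
b=np.mean([manip.camera("scene") for _ in range(3)],0).astype(np.uint8)
b=cv2.resize(b[110:260,220:420],None,fx=4,fy=4,interpolation=cv2.INTER_CUBIC)
cv2.imwrite("pics/s11.png",b)
ga,gb=[cv2.cvtColor(i,cv2.COLOR_BGR2GRAY) for i in(a,b)]
# lid points in s8: dark panel front corners, far lid front corner
for nm,(x,y),w in(("panel near-front",(295,385),12),("panel far-front",(346,323),12),("lid far-front",(343,300),14),("lid near-front",(256,381),12),("panel rear",(460,380),12),("base: pin1",(338,512),16),("carrier corner",(418,525),14)):
    t=ga[y-w:y+w,x-w:x+w];r=cv2.matchTemplate(gb[y-60:y+60,x-40:x+40],t,cv2.TM_CCOEFF_NORMED)
    _,m,_,l=cv2.minMaxLoc(r);print(nm,round(m,2),'d4px',l[0]-(40-w),l[1]-(60-w),'px',(l[1]-(60-w))/4)
th=.168;yc=-.0214
for r in(.095,.112):
  for x in(.4055,.425,.475,.4915):
    h=np.array([x,yc-.055,.080]);f=lambda t:proj("scene",h+[0,r*np.cos(t)-.006*np.sin(t),r*np.sin(t)+.006*np.cos(t)])
    print(r,x,f(0).round(1),((f(th)-f(0))*4).round(1))
print(manip.state()["position"],manip.state()["force"])
E
```

```text
panel near-front 0.98 d4px 1 -17 px -4.25
panel far-front 0.97 d4px 3 -16 px -4.0
lid far-front 0.96 d4px 11 12 px 3.0
lid near-front 0.66 d4px -1 0 px 0.0
panel rear 0.98 d4px 2 -3 px -0.75
base: pin1 1.0 d4px 0 0 px 0.0
carrier corner 0.93 d4px 0 0 px 0.0
0.095 0.4055 [288.6 210.8] [  1.6 -16.7]
0.095 0.425 [294.  205.1] [  1.8 -16.8]
0.095 0.475 [307.2 191.1] [  2.4 -17.1]
0.095 0.4915 [311.4 186.6] [  2.6 -17.1]
0.112 0.4055 [282.5 207.4] [  1.2 -20. ]
0.112 0.425 [287.8 201.8] [  1.5 -20.1]
0.112 0.475 [301.1 188. ] [  2.2 -20.4]
0.112 0.4915 [305.4 183.6] [  2.4 -20.5]
[0.44891864 0.10069856 0.11226118] [-0.93319598 -0.70692001 -0.56090762]
```

View pics/s11.png

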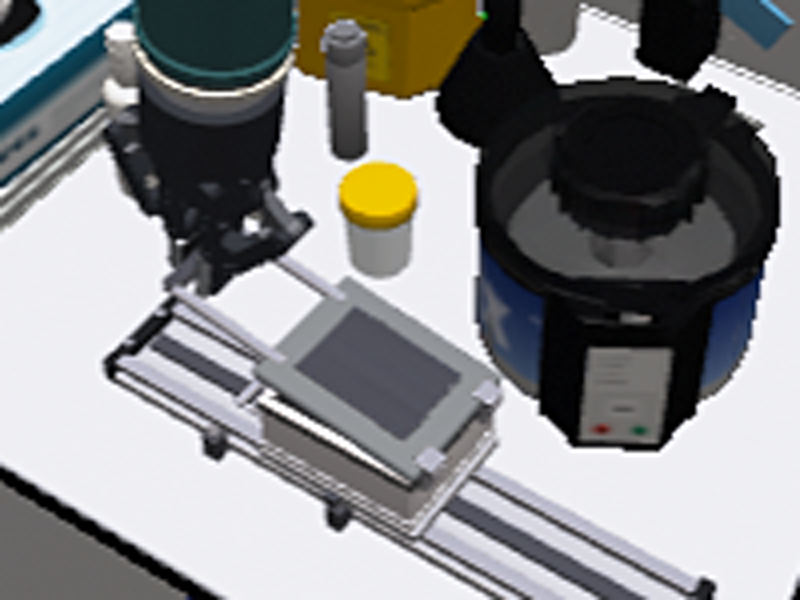

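Request:
move_arm(deltas=[[[0, 0, -1, -0.006, 0, 0, 0], [0, 0, -2, -0.012, 0, 0, 0], [0, 0, -2, -0.012, 0, 0, 0], [0, 0, -2, -0.012, 0, 0, 0], [0, 0, -2, -0.012, 0, 0, 0]]])

```text
time: 20.32
position: [0.4489, 0.1003, 0.1142]
orientation: [[-1.0, -0.0, -0.0], [-0.0, 0.984, 0.178], [0.0, 0.178, -0.984]]
force: [-1.2, -1.5, -1.2]
gripper_width: 0.0097
```

```bash
python3 - <<'E'
from h import *
a=cv2.imread("pics/s8.png")
b=np.mean([manip.camera("scene") for _ in range(3)],0).astype(np.uint8)
b=cv2.resize(b[110:260,220:420],None,fx=4,fy=4,interpolation=cv2.INTER_CUBIC)
cv2.imwrite("pics/s12.png",b)
ga,gb=[cv2.cvtColor(i,cv2.COLOR_BGR2GRAY) for i in(a,b)]
for nm,(x,y),w in(("panel near-front",(295,385),12),("panel far-front",(346,323),12),("base: pin1",(338,512),16),("carrier corner",(418,525),14)):
    t=ga[y-w:y+w,x-w:x+w];r=cv2.matchTemplate(gb[y-60:y+60,x-40:x+40],t,cv2.TM_CCOEFF_NORMED)
    _,m,_,l=cv2.minMaxLoc(r);print(nm,round(m,2),l[0]-(40-w),l[1]-(60-w))
s=manip.state();print(s["position"],s["force"],s["gripper_width"])
E
```

```text
panel near-front 0.98 1 -16
panel far-front 0.97 4 -17
base: pin1 1.0 0 0
carrier corner 0.96 0 0
[0.44892903 0.1003713  0.11422945] [-0.59095146 -1.56298224 -1.00251198] 0.009417993309761797
```

View pics/s12.png

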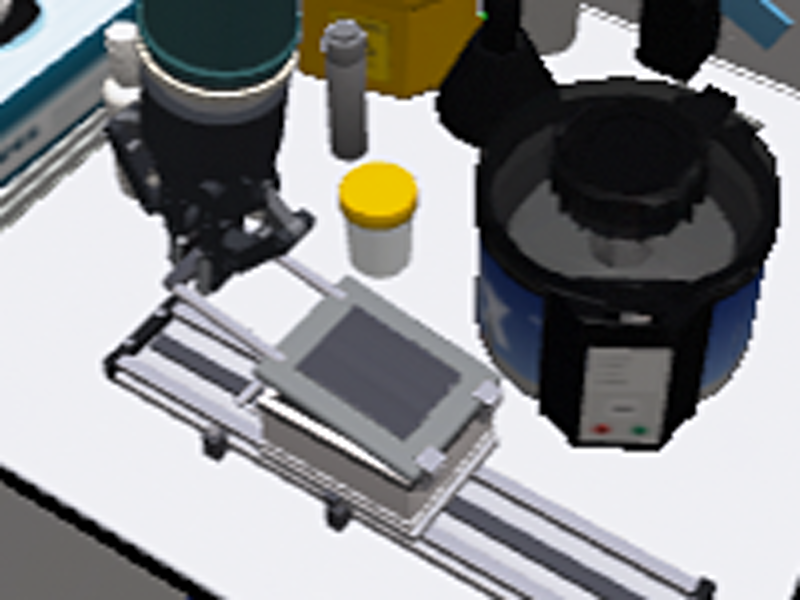

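```bash
python3 -c "
from plant import manip
print(manip.hand_in())"
```

```text
the job is handed in; nothing more can be done
None
```

I pushed the closed chamber about 91 mm along the rail into the first click stop. I then gripped the lid's loop handle, broke the seal slowly and raised the lid to about 2 cm. I handed in at about 20.5 s, still holding it there.

- **Chamber in its stop:** it moved ahead of the fingers and settled. A gentle push then met resistance rising to 4 N without it leaving the stop. The handle bar measured y = 0.1036 m against the 0.105 m I expected, which is within the 2 mm calibration. The chamber showed no shift in the pictures while the lid was lifted.
- **Seal:** I recorded about 10 N while lifting. This dropped to 7, then 3, then about 1 N, so the seal gave way. These are samples at the end of each move, so the true peak may be higher.
- **Lid gap:** the gripper rose 31.8 mm, which gives a lid angle of about 0.178 rad and a gap of about 19.8 mm. The last picture agrees only roughly, at 18–20 mm. It showed no clear change over the final 2 mm of lift at the handle, which should open the gap by only about 1 mm, too little for that picture to show reliably.
- **Grip:** it held steady at 80 N, with forces on the tool below 2 N. The opening read 9.4–10 mm on the 12 mm bar, which I put down to soft pads. I saw no sign of slipping.
- **Other objects:** the arm was kept clear of them and no unexpected contact forces appeared. I did not check each one's final position.

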